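# Ready the dental bench: handpiece off charge, cast on the stand

## Task

Get the bench ready for trimming: push the red charger toggle fully over to off (away from the robot), then pull the blue handpiece out of its charging dock and lay it level across both forks of the raised rest, the middle of its tube midway between the forks, either way round. Then set the yellow cast on the green sloped plate, base flat on it and centred from side to side, teeth up, its flat heel down against the yellow lip. Put both down gently, never dropped, and leave the other things on the bench where they are.

Things in the scene. Friction and masses are not known exactly. Their poses are not given: they have to be found in the camera images.
- switch (a joint): charger's on/off toggle: angle in rad about the box's own y axis; 0 = on, leaning to the box's own -x (towards the robot), 1.0 = off, leaning to the box's own +x (away from the robot). Stiff enough to stay where it is left
- switch_base: white switch box fixed to the bench, 70 (x) x 50 (y) x 25 mm high; origin in the centre of its underside; the toggle swings in its x-z plane about a pivot 22 mm above the origin
- switch_tip (a point): centre of the red ball (26 mm across) at the end of the toggle, 55 mm from the pivot on a 10 mm thick steel rod
- dock: white charging dock, fixed; base 150 x 90 x 12 mm; origin on the bench, 70 mm below the middle of the docked handpiece. Its socket block (42 x 41 x 37 mm, low -x end) faces up a 20 degree slope rising to its own +x; the tail plug sits 32 mm deep, in a sprung detent freed by about 10 N along the slope. A saddle carries the tube only from 15 to 60 mm below its middle
- handpiece: blue cordless handpiece, black rubber band: round tube 120 mm long, 26 mm diameter, tapered steel nose 25 mm long at +x, black and brass tail plug 32 mm long (18 x 14 mm) at -x. Origin in the middle of the tube, on its axis; x to the nose. Starts in the dock, nose up the slope. 0.13 to 0.24 kg
- rest: fixed fork rest: dark base 60 (x) x 110 (y) x 10 mm with two upright aluminium forks, each 8 mm thick, at y = -40 and +40 mm, open 90 degree V notches 42 mm wide at the top, valley 62 mm and tips 83 mm above the bench. Origin in the centre of the base's underside; a handpiece lies in it along the rest's y axis
- rest_mid (a point): where the middle of the handpiece's tube comes to lie in the rest: midway between the forks, 80.4 mm above the bench
- stand_plate: green sloped plate, 84 mm (x) x 60 mm (y) x 6 mm, fixed on a post 65 mm above the bench. Origin in the middle of its upper face; x points up the slope (18 degrees, rising away from the robot), z out of the face. A yellow lip, 6 mm thick and 8 mm high, runs along its low edge with its inner face at x = -36 mm
- cast: yellow stone dental cast: base 64 mm long (x), 54 mm wide (y), 16 mm high, straight flat heel at x = -32 mm, straight sides from x = -32 to +5 mm, then a half-round front; a horseshoe of teeth on top to 33 mm height. Origin in the centre of the underside; x to the front teeth, z up. About 0.11 kg
- cast_front (a point): point on the cast's underside 30 mm in front of its origin, below the front teeth
- white_cast: bystander: white plaster cast of the same shape and size as the yellow one, origin in the centre of its underside
- ramekin: bystander: white ceramic bowl, 90 mm across, 50 mm high, origin under its centre
- jar_a: bystander: white jar with a clear cap, 48 mm across, 65 mm high, origin under its centre
- jar_b: bystander: white jar with a blue cap, 48 mm across, 65 mm high, origin under its centre
- pot_pink: bystander: small pot with a pink cap, 36 mm across, 40 mm high, origin under its centre
- pot_yellow: bystander: small pot with a yellow cap, 36 mm across, 40 mm high, origin under its centre
- brush: bystander: slim orange brush, 180 mm long, 10 mm thick, lying flat on the bench, origin under its middle
Mind the look-alikes: they are no part of the job. Of the things like the handpiece, leave any that is pink; of the rest the larger one is meant. Of the things that look like the part that bears stand_plate, the larger one is meant.

How it is judged:
By the outcome, as a careful person would: the job done as asked, in the order asked, and still so for the second after the job is handed in, with the robot touching nothing.
It also fails if it takes over 67 s, if anything falls off the work surface, if the arm or the gripper's body presses on something with over 40 N, if the wrist force passes 120 N, or if a joint passes its speed limit or range.

## Robot

A 6-joint arm with a two-finger parallel gripper is mounted at the origin on the work surface. World frame = base frame: x ahead of the robot, y to its left, z up, the work surface at z = 0. Lengths are in m, angles in degrees, forces in N, time in s.
With the tool pointing down it reaches from about 0.375 to 0.9 m from the base axis. Payload 3.1 kg.
Tool frame: the origin (TCP) lies on the centre line of the jaws, within the pads' length; the fingertips stand 19 mm ahead of it and the grasp point (between the pads) is the TCP (tips_ahead is the distance from the TCP to the fingertips, in m); z points along the fingers, y is the line along which they close (so a half turn about z gives the same grasp; the last joint's range is limited). The gripper opens to 87 mm and grips with 3 to 60 N. Pads are 19 mm wide; open, the fingers measure 117 mm over their backs; the gripper's body (75 mm by 190 mm) begins 51 mm behind the grasp point.
Start: joints at [-74.685, 30.224, 82.088, -0, 67.689, -10.227], TCP at [0.27, -0.564, 0.242] pointing down, gripper open.
Joint ranges: [-176.69, 176.69], [-43.24, 126.21], [12.49, 139.97], [-82, 262], [0, 151.66], [-163.58, 163.58]. Speed limits (degrees/s): [159.86, 159.86, 180, 180, 180, 180].

## Interface

Orientations are given as a 3x3 rotation matrix whose columns are the frame's x, y, z axes.
In Python, from rig import read_state, capture, hand_in, trace, landmark_of, tips_ahead gives the robot as it stands.
- The arm moves only by the shell command python3 -m jog 'ROWS'. ROWS is JSON, a list of rows, each an object of numbers: "tx", "ty", "tz": the shift along the tool's x, y, z in cm; "roll": the turn about the tool's z in rad; "jaw": the opening, from 0 (shut) to 1 (fully open). A call has 1 to 8 rows; each row shifts and turns the commanded pose from where the row before left it, along the tool's axes as they then stand; what a row does not reach is not made up. A row lasts 1/10 s, in which the tool goes at most 50 mm and 8.59 degrees, less where a joint would pass 70% of its speed; a pose out of reach is approached as far as the arm can. A call with a gripper value outside its range is refused whole. The fingers move at their own pace and stop on an object; the grip force is fixed at half the most. Time passes only in rows, so rows that do not move let the fingers close. It gives the time, the measured TCP pose, the force, the opening and the grip force at its end, in the units of the state.
- read_state(): the state, without advancing time (a new reading comes with each control period).
- capture(name): name is "scene" or "top"; returns a dict with "img" (384x512x3 uint8, red, green, blue), "vertical_fov" (degrees; the focal length in pixels is half the picture's height over the tangent of half this angle, whatever the lens; pixels are square), "cx", "cy" (the principal point, pixels), "cam_to_world" (4x4, takes a point from camera to world coordinates). Camera axes: x right, y up, looking along -z (the intrinsics and any distortion apply to the point x, -y, -z); pixel columns grow to the right and rows downward; lengths in m; the calibration is good to about 2 mm. A picture is of the moment at which its call begins. There is no depth.
- hand_in(): hands the job in; it is judged then, once.
Trained networks look in the newest picture that a camera, given by its name, has taken for a name from the list of things; names that differ only in an ending like _2 or _b are one class to them, and where a whole thing is asked for, a point or a joint stands for the part that bears it (a point fixed in the world has none). Each returns a list of dicts, best first, with "p" (0 to 1); they miss things now and then, are a little off and sometimes report something else, mostly with a low value. They report only what shows in the picture. A call takes as long as a camera call. They do not tell look-alikes from the thing itself.
- trace(camera, thing): "pixels" (384x512 bool, what is visible of it) and "bbox" ([left, top, width, height] in pixels, round what is visible of it).
- landmark_of(camera, thing): "point" ([row, column] in pixels: a listed point, or the origin of a listed thing).
The state is a dict: "time_s": time; "joint_positions": joint angles; "qvel": joint speeds; "tau": joint torques, N m; "position": TCP position; "tcp_rot": TCP orientation; "force": force on the tool from outside, world axes, zero at the start; "moment": the same for the moment, N m; "opening": opening from 0.0 (shut) to 1.0 (fully open); "grasp_force": force on a finger pad.
Only numpy, scipy, OpenCV 4.12 (cv2) and the standard library are available. Lean on these libraries where they do the work, as an engineer would, in place of code of your own. Each camera call takes 0.05 s, during which the arm holds its last target. There are 200 camera calls.

## Working session

There is one attempt and no reset: what is moved stays moved. The work goes in short steps, Python scripts to look and compute and a shell command to move; the robot and the scene stay as the last step left them, time stands still between calls to the robot, and variables do not carry over. Pictures are saved under pics/ and viewed, at most 11 in all, crops included, and the job is handed in when it is done.

```bash
ls; mkdir -p pics; cat > h.py <<'E'
import numpy as np,cv2
from rig import *
def ray(c,r,col):
    f=c["img"].shape[0]/2/np.tan(np.radians(c["vertical_fov"])/2)
    d=np.array([(col-c["cx"])/f,-(r-c["cy"])/f,-1]);M=np.array(c["cam_to_world"])
    return M[:3,3],M[:3,:3]@d
def onz(c,r,col,z):
    o,d=ray(c,r,col);return o+d*(z-o[2])/d[2]
def proj(c,P):
    f=c["img"].shape[0]/2/np.tan(np.radians(c["vertical_fov"])/2);M=np.array(c["cam_to_world"])
    p=M[:3,:3].T@(np.array(P)-M[:3,3]);return c["cy"]+f*p[1]/p[2],c["cx"]-f*p[0]/p[2]
def tri(c1,p1,c2,p2):
    o1,d1=ray(c1,*p1);o2,d2=ray(c2,*p2)
    s=np.linalg.lstsq(np.c_[d1,-d2],o2-o1,rcond=None)[0];a=o1+s[0]*d1;b=o2+s[1]*d2
    return (a+b)/2,np.linalg.norm(a-b)
E
python3 - <<'E'
from h import *
C={n:capture(n) for n in("scene","top")}
for n,c in C.items():
    cv2.imwrite(f"pics/{n}0.png",c["img"][:,:,::-1]); print(n,{k:v for k,v in c.items() if k!="img"})
H=dict(switch_tip=.06,switch_base=0,dock=0,handpiece=.07,rest=0,rest_mid=.0804,stand_plate=.065,cast=0,cast_front=0,white_cast=0,ramekin=0,jar_a=0,brush=0)
for t,z in H.items():
    for n in C:
        for l in landmark_of(n,t):
            if l["p"]>.2: print(t,n,round(l["p"],2),np.round(l["point"],1),onz(C[n],*l["point"],z).round(3))
print(tips_ahead)
E
```

```text
pics
scene {'vertical_fov': 47.91753441478762, 'cx': 251.72752970382516, 'cy': 190.63586856706735, 'cam_to_world': array([[ 0.41668014, -0.6956435 ,  0.58519892,  1.14513118],
       [ 0.90905229,  0.31796243, -0.2693025 , -0.37047058],
       [ 0.00126726,  0.64418942,  0.76486495,  0.91997635],
       [ 0.        ,  0.        ,  0.        ,  1.        ]])}
top {'vertical_fov': 45.24364150008854, 'cx': 263.00207916550625, 'cy': 190.39740529171692, 'cam_to_world': array([[ 0.00359132,  0.99131941, -0.1314265 ,  0.36081799],
       [-0.99988362,  0.00161108, -0.01517047, -0.06099266],
       [-0.01482704,  0.13146569,  0.99120983,  1.27418651],
       [ 0.        ,  0.        ,  0.        ,  1.        ]])}
switch_tip scene 0.54 [174.  223.2] [ 0.402 -0.113  0.06 ]
switch_tip scene 0.35 [173.6 387.1] [0.584 0.289 0.06 ]
switch_tip top 0.49 [236.1 292. ] [ 0.401 -0.119  0.06 ]
switch_base scene 0.69 [196.1 223.6] [ 0.427 -0.125  0.   ]
switch_base top 0.87 [226.7 288.2] [ 0.429 -0.111  0.   ]
dock scene 0.9 [240.8 152.2] [ 0.488 -0.345  0.   ]
dock top 0.83 [206.6 375. ] [ 0.485 -0.352 
[... 1194 characters left out ...]
.253 0.   ]
cast_front scene 0.81 [156.3 342.3] [0.432 0.255 0.   ]
cast_front top 0.56 [225.8 153.2] [0.43  0.263 0.   ]
white_cast scene 0.68 [179.1 296.3] [0.455 0.087 0.   ]
white_cast top 0.91 [213.8 217.1] [0.464 0.086 0.   ]
ramekin scene 0.64 [305.1 258.1] [ 0.757 -0.175  0.   ]
ramekin top 0.64 [110.5 309.1] [ 0.76  -0.172  0.   ]
jar_a scene 0.94 [250. 393.] [0.764 0.193 0.   ]
jar_a scene 0.6 [268.  359.2] [0.772 0.088 0.   ]
jar_a top 0.81 [108. 222.] [0.767 0.077 0.   ]
jar_a top 0.72 [110.4 183.3] [0.76  0.188 0.   ]
jar_a top 0.21 [205.4 377.2] [ 0.488 -0.358  0.   ]
brush scene 0.53 [253.1 227.6] [ 0.601 -0.185  0.   ]
brush top 0.64 [166.4 315.2] [ 0.598 -0.188  0.   ]
0.019
```

```bash
python3 - <<'E'
import cv2
a=cv2.imread("pics/scene0.png")[100:370,90:490];b=cv2.imread("pics/top0.png")[70:290,80:440]
cv2.imwrite("pics/s1.png",cv2.resize(a,(800,540),interpolation=3));cv2.imwrite("pics/t1.png",cv2.resize(b,(800,489),interpolation=3))
E
```

```text
(no output)
```

View pics/s1.png

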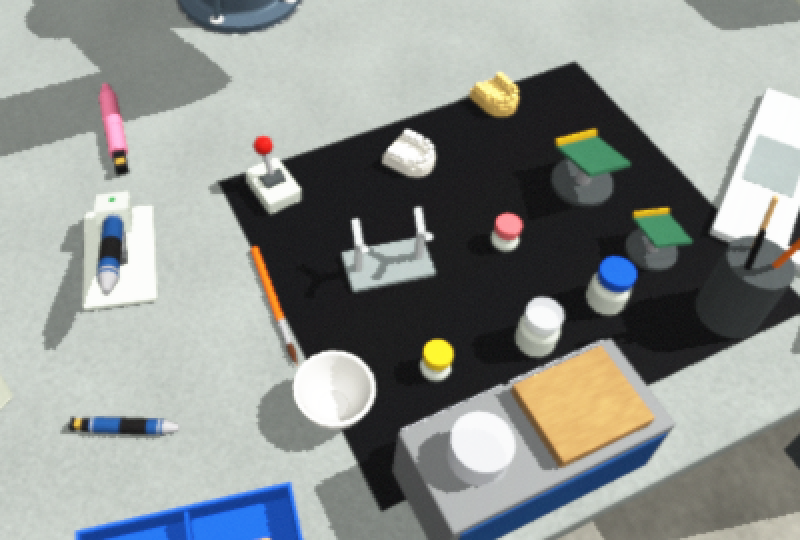

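View pics/t1.png

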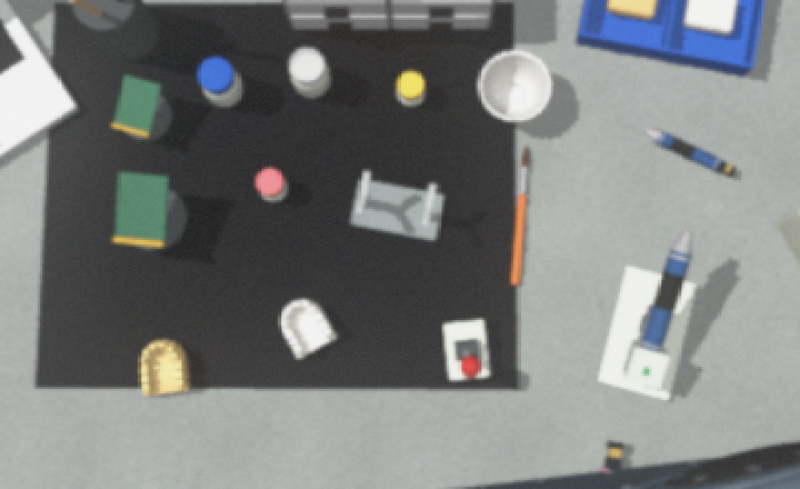

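The docked blue handpiece is at scene col 144, row 226. It could be confused with the pink one (147,161) or the smaller loose blue one (153,315). The larger green stand is at scene (384,176), the smaller at (417,215). The yellow cast is at (339,152) and the white one at (296,179). I choose the docked blue handpiece, the large stand and the yellow cast. Next I fit poses to the silhouettes.

```bash
cat > fit.py <<'E'
from h import *
from scipy.optimize import minimize
def box(x0,x1,y0,y1,z0,z1): return np.array([[x,y,z] for x in(x0,x1) for y in(y0,y1) for z in(z0,z1)],float)
def cyl(x0,x1,r0,r1,n=24):
    a=np.linspace(0,2*np.pi,n,endpoint=False)
    return np.array([[x,r*np.cos(t),r*np.sin(t)] for x,r in((x0,r0),(x1,r1)) for t in a])
def Rz(a):c,s=np.cos(a),np.sin(a);return np.array([[c,-s,0],[s,c,0],[0,0,1]])
def Ry(a):c,s=np.cos(a),np.sin(a);return np.array([[c,0,s],[0,1,0],[-s,0,c]])   # nose up = Ry(-a)
def castpts():
    a=np.linspace(-np.pi/2,np.pi/2,15);o=[(-32,-27),(-32,27)]+[(5+27*np.cos(t),27*np.sin(t)) for t in a]
    i=[(-30,-24),(-30,24)]+[(5+24*np.cos(t),24*np.sin(t)) for t in a]
    return [np.array([[x,y,z] for x,y in o for z in(0,16)],float),np.array([[x,y,z] for x,y in i for z in(16,33)],float)]
M={}
M["handpiece"]=([cyl(-60,60,13,13),cyl(60,85,12,3)],Ry(-np.radians(20)),.07)
M["handpiece0"]=([cyl(-60,60,13,13),cyl(60,85,12,3),box(-92,-60,-9,9,-7,7)],np.eye(3),.0804)
M["switch_base"]=([box(-35,35,-25,25,0,25)],np.eye(3),0)
M["stand_plate"]=([box(-42,42,-30,30,-6,0),box(-42,-36,-30,30,-6,8)],Ry(-np.radians(18)),.065)
M["rest"]=([box(-30,30,-55,55,0,10)]+[np.array([[x,y,z] for x,z in p for y in(yy-4,yy+4)],float) for yy in(-40,40) for p in([(-21,10),(21,10),(21,62),(-21,62)],)],np.eye(3),0)
M["cast"]=(castpts(),np.eye(3),0)
def rend(c,parts,R,t,S=4):
    im=np.zeros((384*S,512*S),np.uint8)
    for P in parts:
        q=np.array([proj(c,p) for p in (P/1000)@R.T+t])[:,::-1]
        cv2.fillConvexPoly(im,cv2.convexHull(((q+.5)*S).astype(np.float32).round().astype(np.int32)),255)
    return cv2.resize(im,(512,384),interpolation=cv2.INTER_AREA)/255.
def fit(C,masks,model,x0,free_z=False,yaws=None):
    parts,R0,z=M[model]
    def cost(p):
        R=Rz(p[2]*10)@R0;t=np.array([p[0],p[1],z+(p[3] if free_z else 0)])
        s=0
        for n in masks:
            m=masks[n];r=rend(C[n],parts,R,t);s+=1-np.minimum(r,m).sum()/np.maximum(r,m).sum()
        return s/len(masks)
    best=None
    for y in (yaws if yaws is not None else [x0[2]]):
        p0=[x0[0],x0[1],y/10]+([0.] if free_z else [])
        sim=np.array([p0]+[np.add(p0,np.eye(len(p0))[i]*(.01,.01,.015,.01)[i]) for i in range(len(p0))])
        r=minimize(cost,p0,method="Nelder-Mead",options=dict(initial_simplex=sim,xatol=1e-4,fatol=1e-4,maxiter=120))
        if best is None or r.fun<best.fun: best=r
    p=best.x.copy();p[2]*=10;return p,best.fun
def mask(cam,thing,c,xyz):
    pr=proj(c,xyz);b=None
    for l in trace(cam,thing):
        m=l["pixels"];r,q=np.nonzero(m)
        d=np.hypot(r.mean()-pr[0],q.mean()-pr[1])
        if b is None or d<b[0]: b=(d,m,l["p"])
    return None if b is None or b[0]>15 else b[1].astype(float)
E
cat > m1.py <<'E'
from fit import *
C={n:capture(n) for n in("scene","top")}
print("tip",tri(C["scene"],(174,223.2),C["top"],(236.1,292)))
G=dict(handpiece=(.485,-.35,.07),switch_base=(.429,-.115,0.),stand_plate=(.588,.276,.065),rest=(.605,-.03,0.02),cast=(.405,.256,.01))
Y=dict(handpiece=[-.2,0],switch_base=[0,-.2,.2],stand_plate=[-.1,.2],rest=[-.2,.2],cast=[-.2,.1,.4])
for t,g in G.items():
    ms={n:mask(n,t,C[n],g) for n in C};print(t,[n for n in ms if ms[n] is None])
    ms={n:m for n,m in ms.items() if m is not None}
    p,f=fit(C,ms,t,g,yaws=Y[t]);print("  both",p.round(4),np.degrees(p[2]).round(1),"cost",round(f,3))
    for n in ms:
        q,f=fit(C,{n:ms[n]},t,p);print("  ",n,q.round(4),round(f,3))
    for n in C:
      for P in M[t][0]:
        q=np.array([proj(C[n],v) for v in (P/1000)@(Rz(p[2])@M[t][1]).T+np.array([p[0],p[1],M[t][2]])])[:,::-1]
        C[n]["img"]=C[n]["img"].copy() if "d" not in C[n] else C[n]["img"];C[n]["d"]=1
        cv2.polylines(C[n]["img"],[cv2.convexHull(q.astype(np.float32)).round().astype(int)],True,(255,0,255),1)
a=C["scene"]["img"][110:270,110:450];b=C["top"]["img"][120:260,110:420]
o=np.vstack([cv2.resize(a,(640,300),interpolation=3),cv2.resize(b,(640,290),interpolation=3)])
cv2.imwrite("pics/fit1.png",o[:,:,::-1])
E
time python3 m1.py
```

```text
tip (array([ 0.40206561, -0.11611858,  0.06125529]), np.float64(0.005772776825167093))
handpiece []
  both [ 0.4847 -0.3497 -0.2531] -14.5 cost 0.122
   scene [ 0.4844 -0.3509 -0.2639] 0.063
   top [ 0.4857 -0.3484 -0.2668] 0.11
switch_base []
  both [ 0.4265 -0.1153  0.0989] 5.7 cost 0.157
   scene [ 0.4237 -0.1187  0.116 ] 0.195
   top [ 0.4272 -0.1146  0.0973] 0.066
stand_plate []
  both [ 0.5916  0.2769 -0.101 ] -5.8 cost 0.1
   scene [ 0.5905  0.2739 -0.1265] 0.086
   top [ 0.5925  0.278  -0.0732] 0.072
rest []
  both [ 0.6038 -0.0299 -0.1939] -11.1 cost 0.096
   scene [ 0.6027 -0.0307 -0.2426] 0.125
   top [ 0.604  -0.0298 -0.1919] 0.058
cast []
  both [0.4059 0.2556 0.0954] 5.5 cost 0.093
   scene [0.4061 0.2536 0.1763] 0.106
   top [0.4055 0.2568 0.1161] 0.053
real	0m9.301s
user	0m9.251s
sys	0m3.249s
```

View pics/fit1.png

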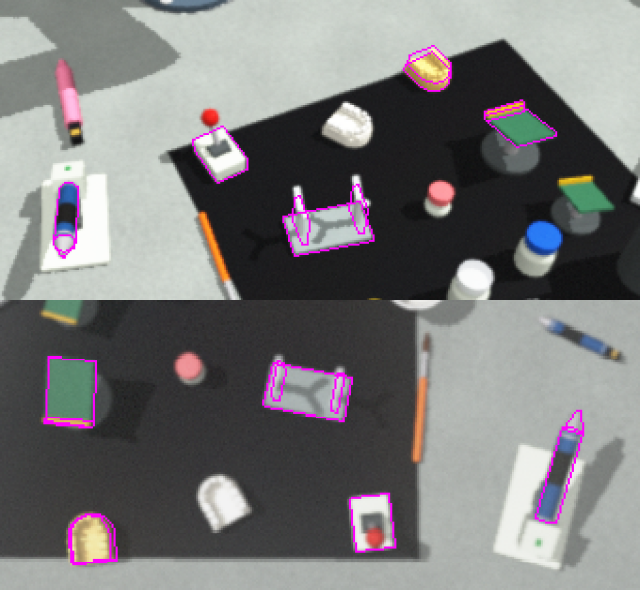

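```bash
cat > plan.py <<'E'
import sys
from h import *
s=read_state();R=np.array(s["tcp_rot"]);p=np.array(s["position"])
print("t",round(s["time_s"],2),"pos",p.round(4),"xhead",round(np.degrees(np.arctan2(R[1,0],R[0,0])),2),"R33",R[2,2].round(4),"open",round(s["opening"],3),"grip",round(s["grasp_force"],1),"F",np.round(s["force"],1),"j6",np.round(s["joint_positions"],0))
h=np.arctan2(R[1,0],R[0,0])
a=[float(v) for v in sys.argv[1:]]
for i in range(0,len(a),4):
    t,hd=np.array(a[i:i+3]),np.radians(a[i+3])
    d=(hd-h+np.pi/2)%np.pi-np.pi/2
    c,sn=np.cos(h),np.sin(h);v=t-p
    print("shift cm",np.round([v@[c,sn,0]*100,v@[sn,-c,0]*100,-v[2]*100],2),"then roll",round(-d,3),"headings ->",round(np.degrees(h+d),1))
    p,h=t,h+d
E
python3 - <<'E'
import numpy as np
a=np.radians(5.7);b=np.array([.4265,-.1153]);u=np.array([np.cos(a),np.sin(a)])
for d in(-.026,.0264):print(b+d*u)
print("pre",b+u*(-.026-.013-.012-.02),"end",b+u*(.0264-.013-.0095))
E
python3 plan.py 0.356 -0.1223 0.2 5.7 0.356 -0.1223 0.085 5.7 0.43 -0.1149 0.085 5.7
```

```text
[ 0.40062856 -0.11788231]
[ 0.45276947 -0.11267796]
pre [ 0.35585105 -0.1223517 ] end [ 0.43038072 -0.11491265]
t 2.0 pos [ 0.2695 -0.5639  0.2415] xhead 25.54 R33 -1.0 open 1.002 grip 0.0 F [-0.1 -0.8 -0.5] j6 [-75.  30.  82.   0.  68. -10.]
shift cm [ 26.84 -36.11   4.15] then roll 0.346 headings -> 5.7
shift cm [ 0.   0.  11.5] then roll -0.0 headings -> 5.7
shift cm [ 7.44 -0.   -0.  ] then roll -0.0 headings -> 5.7
```

```bash
python3 -m jog '[{"tx":2.7,"ty":-3.6,"tz":0.4,"jaw":0},{"tx":2.7,"ty":-3.6,"tz":0.4,"jaw":0},{"tx":2.7,"ty":-3.6,"tz":0.4,"jaw":0},{"tx":2.7,"ty":-3.6,"tz":0.4,"jaw":0},{"tx":2.7,"ty":-3.6,"tz":0.4,"jaw":0},{"tx":2.7,"ty":-3.6,"tz":0.4,"jaw":0},{"tx":2.7,"ty":-3.6,"tz":0.4,"jaw":0},{"tx":2.7,"ty":-3.6,"tz":0.4,"jaw":0}]'
python3 -m jog '[{"tx":2.7,"ty":-3.6,"tz":0.4,"jaw":0},{"tx":2.7,"ty":-3.6,"tz":0.4,"jaw":0},{"roll":0.115,"jaw":0},{"roll":0.115,"jaw":0},{"roll":0.116,"jaw":0},{"jaw":0}]'
python3 plan.py 0.36 -0.122 0.2 5.7  0.36 -0.122 0.078 5.7 0.432 -0.1147 0.078 5.7
```

```text
t 2.0 pos [ 0.2695 -0.5639  0.2415] xhead 25.54 R33 -1.0 open 1.002 grip 0.0 F [-0.1 -0.8 -0.5] j6 [-75.  30.  82.   0.  68. -10.]
shift cm [ 27.22 -35.97   4.15] then roll 0.346 headings -> 5.7
shift cm [ 0.   0.  12.2] then roll -0.0 headings -> 5.7
shift cm [ 7.24 -0.01 -0.  ] then roll -0.0 headings -> 5.7$[0]: bad value
$[0]: bad value
```

```bash
python3 -m jog '[{"tx":2.7,"ty":-3.6,"tz":0.4,"roll":0.0,"jaw":0.0}]'; python3 -m jog '[{"tx":2.7,"ty":-3.6,"tz":0.4}]'; python3 -m jog --help | head -30
```

```text
time_s: 2.1
position: [0.2779, -0.5255, 0.2383]
tcp_rot: [[0.904, 0.428, 0.002], [0.428, -0.904, -0.009], [-0.002, 0.009, -1.0]]
force: [1.5, 1.3, -0.2]
opening: 0.962
grasp_force: 0.0$[0]: bad value
invalid input: not JSON, or not a number
```

```bash
python3 -m jog '[{"tx":2.7,"ty":-3.6,"tz":0.4,"roll":0,"jaw":0},{"tx":2.7,"ty":-3.6,"tz":0.4,"roll":0,"jaw":0},{"tx":2.7,"ty":-3.6,"tz":0.4,"roll":0,"jaw":0},{"tx":2.7,"ty":-3.6,"tz":0.4,"roll":0,"jaw":0},{"tx":2.7,"ty":-3.6,"tz":0.4,"roll":0,"jaw":0},{"tx":2.7,"ty":-3.6,"tz":0.4,"roll":0,"jaw":0},{"tx":2.7,"ty":-3.6,"tz":0.4,"roll":0,"jaw":0},{"tx":2.7,"ty":-3.6,"tz":0.4,"roll":0,"jaw":0}]' | tail -1
python3 -m jog '[{"tx":2.7,"ty":-3.6,"tz":0.4,"roll":0,"jaw":0},{"tx":0,"ty":0,"tz":0,"roll":0.115,"jaw":0},{"tx":0,"ty":0,"tz":0,"roll":0.115,"jaw":0},{"tx":0,"ty":0,"tz":0,"roll":0.116,"jaw":0},{"tx":0,"ty":0,"tz":0,"roll":0,"jaw":0},{"tx":0,"ty":0,"tz":0,"roll":0,"jaw":0}]' | tail -1
python3 plan.py 0.36 -0.122 0.2 5.7  0.36 -0.122 0.078 5.7 0.432 -0.1147 0.078 5.7
```

```text
grasp_force: 0.0
grasp_force: 0.0
t 3.5 pos [ 0.3581 -0.1228  0.2017] xhead 5.85 R33 -1.0 open 0.002 grip 0.0 F [-0.3 -1.2 -0.3] j6 [-36.  15. 118.   0.  46.  48.]
shift cm [ 0.2  -0.06  0.17] then roll 0.003 headings -> 5.7
shift cm [ 0.   0.  12.2] then roll -0.0 headings -> 5.7
shift cm [ 7.24 -0.01 -0.  ] then roll -0.0 headings -> 5.7
```

```bash
python3 -m jog '[{"tx":0.2,"ty":0,"tz":3,"roll":0,"jaw":0},{"tx":0,"ty":0,"tz":3,"roll":0,"jaw":0},{"tx":0,"ty":0,"tz":3,"roll":0,"jaw":0},{"tx":0,"ty":0,"tz":3.3,"roll":0,"jaw":0},{"tx":0,"ty":0,"tz":0,"roll":0,"jaw":0}]'
python3 -m jog '[{"tx":0.9,"ty":0,"tz":0,"roll":0,"jaw":0},{"tx":0.9,"ty":0,"tz":0,"roll":0,"jaw":0},{"tx":0.9,"ty":0,"tz":0,"roll":0,"jaw":0},{"tx":0.9,"ty":0,"tz":0,"roll":0,"jaw":0},{"tx":0.9,"ty":0,"tz":0,"roll":0,"jaw":0},{"tx":0.9,"ty":0,"tz":0,"roll":0,"jaw":0},{"tx":0.8,"ty":0,"tz":0,"roll":0,"jaw":0}]'
python3 plan.py 0.432 -0.1147 0.078 5.7
```

```text
time_s: 4.0
position: [0.3581, -0.1216, 0.0755]
tcp_rot: [[0.995, 0.1, -0.007], [0.1, -0.995, 0.005], [-0.007, -0.006, -1.0]]
force: [0.2, 0.1, 0.9]
opening: 0.006
grasp_force: 0.0
time_s: 4.7
position: [0.4227, -0.1162, 0.0788]
tcp_rot: [[0.995, 0.1, 0.001], [0.1, -0.995, -0.0], [0.001, 0.0, -1.0]]
force: [-1.4, 0.0, 0.1]
opening: 0.003
grasp_force: 0.7
t 4.7 pos [ 0.4227 -0.1162  0.0788] xhead 5.73 R33 -1.0 open 0.003 grip 0.7 F [-1.4  0.   0.1] j6 [-30.  34. 116.   0.  30.  54.]
shift cm [ 0.94 -0.05  0.08] then roll 0.001 headings -> 5.7
```

```bash
python3 -m jog '[{"tx":0.4,"ty":0,"tz":0,"roll":0,"jaw":0},{"tx":0.3,"ty":0,"tz":0,"roll":0,"jaw":0},{"tx":0,"ty":0,"tz":0,"roll":0,"jaw":0}]'
python3 -m jog '[{"tx":0.3,"ty":0,"tz":0,"roll":0,"jaw":0},{"tx":0,"ty":0,"tz":0,"roll":0,"jaw":0}]'|grep -E "pos|force"
python3 -m jog '[{"tx":0.3,"ty":0,"tz":0,"roll":0,"jaw":0},{"tx":0,"ty":0,"tz":0,"roll":0,"jaw":0}]'|grep -E "pos|force"
```

```text
time_s: 5.0
position: [0.4289, -0.1156, 0.0783]
tcp_rot: [[0.995, 0.1, 0.0], [0.1, -0.995, -0.0], [0.0, 0.0, -1.0]]
force: [0.2, 0.2, 0.4]
opening: 0.006
grasp_force: 0.1
position: [0.4314, -0.1152, 0.0784]
force: [-1.0, 0.9, -1.1]
grasp_force: 0.4
position: [0.432, -0.1148, 0.0783]
force: [-7.8, -5.0, 1.2]
grasp_force: 3.9
```

```bash
python3 -m jog '[{"tx":0.3,"ty":0,"tz":0,"roll":0,"jaw":0},{"tx":0,"ty":0,"tz":0,"roll":0,"jaw":0},{"tx":0,"ty":0,"tz":0,"roll":0,"jaw":0}]'|grep -E "pos|force"
python3 -m jog '[{"tx":-3,"ty":0,"tz":0,"roll":0,"jaw":0},{"tx":-2,"ty":0,"tz":-3,"roll":0,"jaw":0},{"tx":0,"ty":0,"tz":-4.5,"roll":0,"jaw":0},{"tx":0,"ty":0,"tz":-4.5,"roll":0,"jaw":1},{"tx":0,"ty":0,"tz":0,"roll":0,"jaw":1}]'|grep -E "pos|force"
python3 - <<'E'
from h import *
C={n:capture(n) for n in("scene","top")}
for n in C:
    print(n,[(round(l["p"],2),np.round(l["point"],1),onz(C[n],*l["point"],.07).round(4)) for l in landmark_of(n,"switch_tip")])
    hsv=cv2.cvtColor(C[n]["img"],cv2.COLOR_RGB2HSV);r,q=np.nonzero(((hsv[:,:,0]<5)|(hsv[:,:,0]>176))&(hsv[:,:,1]>190)&(hsv[:,:,2]>110))
    e=proj(C[n],(.4528,-.1127,.07));k=np.hypot(r-e[0],q-e[1])<25;print(e,onz(C[n],r[k].mean(),q[k].mean(),.07) if k.any() else None)
    cv2.imwrite(f"pics/{n}2.png",C[n]["img"][:,:,::-1])
E
python3 plan.py
```

```text
position: [0.4323, -0.1145, 0.0783]
force: [-13.7, -9.7, 4.2]
grasp_force: 7.6
position: [0.3914, -0.122, 0.2036]
force: [0.9, -1.4, 0.4]
grasp_force: 0.0
scene [(0.51, array([184.9, 229.1]), array([ 0.4526, -0.1166,  0.07  ]))]
(np.float64(184.47706696029883), np.float64(230.50926029818177)) [ 0.4538264  -0.11241902  0.07      ]
top []
(np.float64(216.0980908564901), np.float64(289.72653241562966)) None
t 6.4 pos [ 0.3873 -0.1194  0.198 ] xhead 5.71 R33 -1.0 open 0.282 grip 0.0 F [0.2 0.4 0.1] j6 [-33.  18. 115.   0.  47.  51.]
```

```bash
python3 plan.py 0.485 -0.3497 0.2 5.7 0.485 -0.3497 0.2 -15 0.485 -0.3497 0.068 -15
```

```text
t 6.4 pos [ 0.3873 -0.1194  0.198 ] xhead 5.71 R33 -1.0 open 0.282 grip 0.0 F [0.2 0.4 0.1] j6 [-33.  18. 115.   0.  47.  51.]
shift cm [ 7.43 23.89 -0.2 ] then roll 0.0 headings -> 5.7
shift cm [ 0.  0. -0.] then roll 0.361 headings -> -15.0
shift cm [ 0.   0.  13.2] then roll -0.0 headings -> -15.0
```

```bash
python3 -c "
import cv2;a=cv2.imread('pics/scene2.png')[120:360,90:330];cv2.imwrite('pics/c2.png',cv2.resize(a,(600,600),interpolation=3))"
```

```text
(no output)
```

View pics/c2.png

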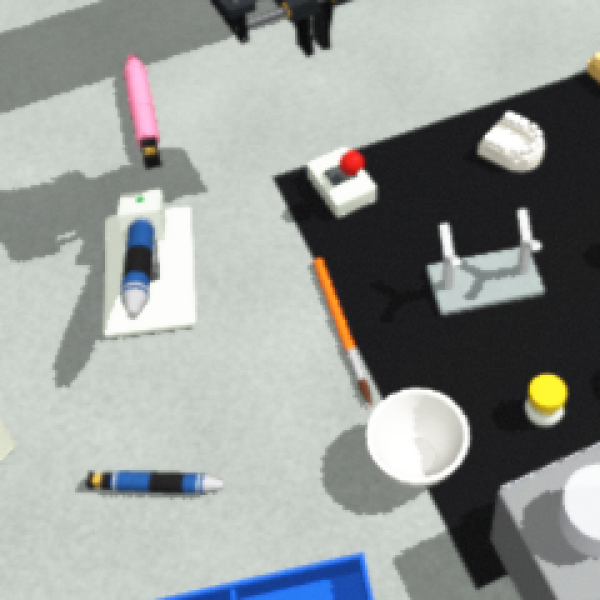

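The toggle now leans away from the robot (ball at scene ≈ (231,185)). The docked blue handpiece (col 146, row 225) is bigger than the loose one (col 152, row 313), so the choice stands. Moving above it.

```bash
python3 -m jog '[{"tx":1.2,"ty":4,"tz":0,"roll":0,"jaw":1},{"tx":1.2,"ty":4,"tz":0,"roll":0,"jaw":1},{"tx":1.2,"ty":4,"tz":0,"roll":0,"jaw":1},{"tx":1.2,"ty":4,"tz":0,"roll":0,"jaw":1},{"tx":1.3,"ty":4,"tz":0,"roll":0,"jaw":1},{"tx":1.3,"ty":3.9,"tz":0,"roll":0,"jaw":1},{"tx":0,"ty":0,"tz":0,"roll":0.12,"jaw":1},{"tx":0,"ty":0,"tz":0,"roll":0.12,"jaw":1}]' |grep pos
python3 -m jog '[{"tx":0,"ty":0,"tz":0,"roll":0.121,"jaw":1},{"tx":0,"ty":0,"tz":3.5,"roll":0,"jaw":1},{"tx":0,"ty":0,"tz":3.5,"roll":0,"jaw":1},{"tx":0,"ty":0,"tz":0,"roll":0,"jaw":1},{"tx":0,"ty":0,"tz":0,"roll":0,"jaw":1}]' |grep pos
python3 plan.py 0.485 -0.3497 0.068 -15
```

```text
position: [0.4848, -0.3509, 0.1954]
position: [0.4845, -0.3493, 0.1266]
t 7.7 pos [ 0.4845 -0.3493  0.1266] xhead -14.97 R33 -1.0 open 0.993 grip 0.0 F [ 0.1  1.  -0.1] j6 [-47.  37.  92.   0.  52.  58.]
shift cm [0.06 0.03 5.86] then roll 0.001 headings -> -15.0
```

```bash
python3 -m jog '[{"tx":0,"ty":0,"tz":3,"roll":0,"jaw":1},{"tx":0,"ty":0,"tz":2,"roll":0,"jaw":1},{"tx":0,"ty":0,"tz":0.8,"roll":0,"jaw":1},{"tx":0,"ty":0,"tz":0,"roll":0,"jaw":1},{"tx":0,"ty":0,"tz":0,"roll":0,"jaw":0.4},{"tx":0,"ty":0,"tz":0,"roll":0,"jaw":0.3},{"tx":0,"ty":0,"tz":0,"roll":0,"jaw":0.2},{"tx":0,"ty":0,"tz":0,"roll":0,"jaw":0.1}]'
python3 -m jog '[{"tx":0,"ty":0,"tz":0,"roll":0,"jaw":0.1},{"tx":0,"ty":0,"tz":0,"roll":0,"jaw":0.1},{"tx":0,"ty":0,"tz":0,"roll":0,"jaw":0.1},{"tx":0,"ty":0,"tz":0,"roll":0,"jaw":0.1}]'
```

```text
time_s: 8.5
position: [0.4855, -0.3504, 0.0713]
tcp_rot: [[0.966, -0.258, 0.001], [-0.258, -0.966, -0.001], [0.001, 0.001, -1.0]]
force: [0.0, 1.0, -0.5]
opening: 0.721
grasp_force: 0.0
time_s: 8.9
position: [0.4852, -0.3501, 0.0705]
tcp_rot: [[0.966, -0.258, -0.0], [-0.258, -0.966, 0.0], [-0.0, -0.0, -1.0]]
force: [0.4, 0.3, -0.4]
opening: 0.356
grasp_force: 0.0
```

```bash
python3 -m jog '[{"tx":0,"ty":0,"tz":0.1,"roll":0,"jaw":0},{"tx":0,"ty":0,"tz":0.1,"roll":0,"jaw":0},{"tx":0,"ty":0,"tz":0,"roll":0,"jaw":0},{"tx":0,"ty":0,"tz":0,"roll":0,"jaw":0},{"tx":0,"ty":0,"tz":0,"roll":0,"jaw":0}]'
```

```text
time_s: 9.4
position: [0.4853, -0.3499, 0.0698]
tcp_rot: [[0.966, -0.259, 0.0], [-0.259, -0.966, -0.0], [0.0, -0.0, -1.0]]
force: [-1.0, 2.6, 7.9]
opening: 0.287
grasp_force: 29.8
```

```bash
python3 -m jog '[{"tx":0.28,"ty":0,"tz":-0.12,"roll":0,"jaw":0},{"tx":0.28,"ty":0,"tz":-0.1,"roll":0,"jaw":0},{"tx":0.28,"ty":0,"tz":-0.1,"roll":0,"jaw":0},{"tx":0.28,"ty":0,"tz":-0.1,"roll":0,"jaw":0}]'
python3 -m jog '[{"tx":0.47,"ty":0,"tz":-0.17,"roll":0,"jaw":0},{"tx":0.47,"ty":0,"tz":-0.17,"roll":0,"jaw":0},{"tx":0.47,"ty":0,"tz":-0.17,"roll":0,"jaw":0},{"tx":0.47,"ty":0,"tz":-0.17,"roll":0,"jaw":0},{"tx":0.47,"ty":0,"tz":-0.17,"roll":0,"jaw":0},{"tx":0.47,"ty":0,"tz":-0.17,"roll":0,"jaw":0},{"tx":0.47,"ty":0,"tz":-0.17,"roll":0,"jaw":0}]'
```

```text
time_s: 9.8
position: [0.4875, -0.349, 0.0704]
tcp_rot: [[0.967, -0.254, -0.019], [-0.254, -0.967, 0.011], [-0.021, -0.005, -1.0]]
force: [-20.1, 0.1, -1.6]
opening: 0.292
grasp_force: 29.8
time_s: 10.5
position: [0.527, -0.3609, 0.0838]
tcp_rot: [[0.966, -0.258, -0.002], [-0.258, -0.966, 0.002], [-0.002, -0.001, -1.0]]
force: [-0.5, 0.1, -0.8]
opening: 0.288
grasp_force: 30.0
```

```bash
python3 -m jog '[{"tx":0.5,"ty":0,"tz":-2,"roll":0,"jaw":0},{"tx":0,"ty":0,"tz":-3,"roll":0,"jaw":0},{"tx":0,"ty":0,"tz":-3,"roll":0,"jaw":0},{"tx":0,"ty":0,"tz":-3,"roll":0,"jaw":0},{"tx":0,"ty":0,"tz":0,"roll":0,"jaw":0}]'|grep -E "pos|force|open"
cat > hp.py <<'E'
from fit import *
# fit handpiece pose: x,y,z,yaw,pitch
C={n:capture(n) for n in("scene","top")}
import sys
s=read_state();g=np.array(s["position"]);Rt=np.array(s["tcp_rot"]);h=np.arctan2(Rt[1,0],Rt[0,0])
ms={}
for n in C:
    m=mask(n,"handpiece",C[n],g)
    if m is not None: ms[n]=m
    cv2.imwrite(f"pics/{n}_{sys.argv[1]}.png",C[n]["img"][:,:,::-1])
print(list(ms),[m.sum() for m in ms.values()])
parts=M["handpiece0"][0]
def cost(p):
    R=Rz(h+p[3]*5)@Ry(-p[4]*10);s=0
    for n in ms:
        r=rend(C[n],parts,R,g+p[:3]);m=ms[n];s+=1-np.minimum(r,m).sum()/max(np.maximum(r,m).sum(),1)
    return s/len(ms)+ (p[:3]@p[:3])*5
p0=np.array([0,0,0,0,float(sys.argv[2])/573])
sim=np.array([p0]+[p0+np.eye(5)[i]*(.01,.01,.01,.02,.02)[i] for i in range(5)])
r=minimize(cost,p0,method="Nelder-Mead",options=dict(initial_simplex=sim,xatol=1e-4,fatol=1e-4,maxiter=400));p=r.x
o=p[:3];print("g",g.round(4),"off",o.round(4),"along",(o@[np.cos(h),np.sin(h),0]).round(4),"yaw",np.degrees(h+p[3]*5).round(1),"pitch",np.degrees(p[4]*10).round(1),"cost",round(r.fun,3))
E
python3 hp.py lift 20
```

```text
position: [0.5359, -0.3654, 0.1997]
force: [1.5, -0.5, -2.5]
opening: 0.29
grasp_force: 30.0
['scene'] [np.float64(399.0)]
g [ 0.5332 -0.363   0.1949] off [ 0.0037 -0.0097 -0.0027] along 0.0061 yaw -11.2 pitch 26.0 cost 0.227
```

```bash
python3 plan.py 0.604 -0.03 0.18 -15 0.604 -0.03 0.18 78.8 0.604 -0.03 0.1 78.8; python3 -c "
import cv2;a=cv2.imread('pics/scene_lift.png')[100:300,80:280];cv2.imwrite('pics/c3.png',cv2.resize(a,(600,600),interpolation=3))"
```

```text
t 11.2 pos [ 0.5319 -0.362   0.1928] xhead -14.96 R33 -1.0 open 0.292 grip 30.0 F [-0.7 -0.2 -2.4] j6 [-44.  35.  82.   0.  64.  61.]
shift cm [ -1.61 -33.93   1.28] then roll 0.001 headings -> -15.0
shift cm [ 0.  0. -0.] then roll 1.504 headings -> -101.2
shift cm [0. 0. 8.] then roll -0.0 headings -> -101.2
```

View pics/c3.png

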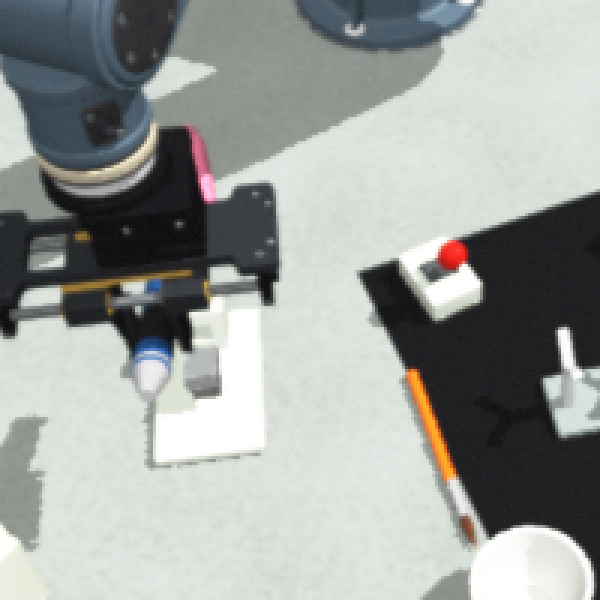

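```bash
python3 -m jog '[{"tx":-0.2,"ty":-4.24,"tz":0,"roll":0,"jaw":0},{"tx":-0.2,"ty":-4.24,"tz":0,"roll":0,"jaw":0},{"tx":-0.2,"ty":-4.24,"tz":0,"roll":0,"jaw":0},{"tx":-0.2,"ty":-4.24,"tz":0,"roll":0,"jaw":0},{"tx":-0.2,"ty":-4.24,"tz":0,"roll":0,"jaw":0},{"tx":-0.2,"ty":-4.24,"tz":0,"roll":0,"jaw":0},{"tx":-0.2,"ty":-4.24,"tz":0,"roll":0,"jaw":0},{"tx":-0.2,"ty":-4.24,"tz":0,"roll":0,"jaw":0}]'|grep -E "pos"
python3 -m jog '[{"tx":0,"ty":0,"tz":0,"roll":-0.14,"jaw":0},{"tx":0,"ty":0,"tz":0,"roll":-0.14,"jaw":0},{"tx":0,"ty":0,"tz":0,"roll":-0.14,"jaw":0},{"tx":0,"ty":0,"tz":0,"roll":-0.14,"jaw":0},{"tx":0,"ty":0,"tz":0,"roll":-0.14,"jaw":0},{"tx":0,"ty":0,"tz":0,"roll":-0.14,"jaw":0},{"tx":0,"ty":0,"tz":0,"roll":-0.14,"jaw":0},{"tx":0,"ty":0,"tz":0,"roll":-0.14,"jaw":0}]'|grep -E "pos"
python3 -m jog '[{"tx":0,"ty":0,"tz":0,"roll":-0.14,"jaw":0},{"tx":0,"ty":0,"tz":0,"roll":-0.14,"jaw":0},{"tx":0,"ty":0,"tz":0,"roll":-0.14,"jaw":0},{"tx":0,"ty":0,"tz":0,"roll":-0.097,"jaw":0},{"tx":0,"ty":0,"tz":0,"roll":0,"jaw":0},{"tx":0,"ty":0,"tz":0,"roll":0,"jaw":0}]'|grep -E "pos|open"
python3 plan.py 0.604 -0.03 0.18 78.8
python3 hp.py rest1 20
python3 -c "
import cv2,numpy as np
a=cv2.imread('pics/scene_rest1.png')[110:290,200:380];b=cv2.imread('pics/top_rest1.png')[80:260,180:360]
cv2.imwrite('pics/c4.png',np.hstack([cv2.resize(x,(400,400),interpolation=3) for x in(a,b)]))"
```

```text
position: [0.6039, -0.029, 0.1925]
position: [0.6037, -0.0307, 0.1924]
position: [0.6041, -0.0308, 0.1932]
opening: 0.289
t 13.4 pos [ 0.6041 -0.0308  0.1932] xhead 78.7 R33 -1.0 open 0.289 grip 30.0 F [-0.3 -0.  -2.6] j6 [-13.  32.  88.   0.  60.  -2.]
shift cm [ 0.08 -0.02  1.32] then roll -0.002 headings -> 78.8
['top'] [np.float64(260.0)]
g [ 0.6044 -0.0309  0.1938] off [-0.002  -0.0008  0.0044] along -0.0012 yaw 78.6 pitch 18.8 cost 0.675
```

View pics/c4.png

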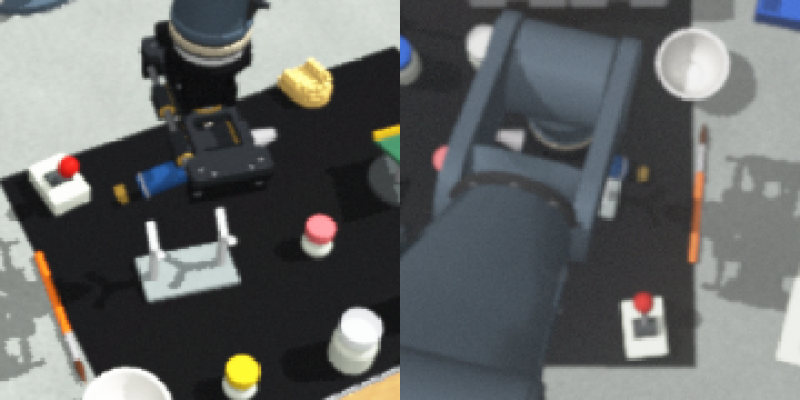

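```bash
python3 - <<'E'
from h import *
C={n:capture(n) for n in("scene","top")}
hs={n:cv2.cvtColor(C[n]["img"],cv2.COLOR_RGB2HSV) for n in C};pp={}
for n,(r0,c0) in dict(scene=(197,254.5),top=(158,289.4)).items():
    h=hs[n];r,c=np.nonzero((h[:,:,0]>12)&(h[:,:,0]<32)&(h[:,:,1]>110)&(h[:,:,2]>90));k=np.hypot(r-r0,c-c0)<9;pp[n]=(r[k].mean(),c[k].mean());print(n,pp[n],k.sum())
T,e=tri(C["scene"],pp["scene"],C["top"],pp["top"]);N,e2=tri(C["scene"],(171.5,322.5),C["top"],(142.5,225.2))
print("tail",T.round(4),e.round(4),"nose",N.round(4),e2.round(4),"len",np.linalg.norm(N-T))
u=(N-T)/np.linalg.norm(N-T);print("pitch",np.degrees(np.arcsin(u[2])),"yaw",np.degrees(np.arctan2(u[1],u[0])))
g=np.array(read_state()["position"]);print("grip along from tail",(g-T)@u,"mid x along",(g-T)@u-.085,"perp",(g-T)-((g-T)@u)*u)
E
```

```text
scene (np.float64(196.5), np.float64(254.1)) 40
top (np.float64(157.64285714285714), np.float64(288.7857142857143)) 14
tail [ 0.588  -0.1074  0.1681] 0.0014 nose [0.6165 0.0458 0.2098] 0.0015 len 0.16134803114775378
pitch 14.980730095501674 yaw 79.47922113163654
grip along from tail 0.08241886792644769 mid x along -0.002581132073552317 perp [ 0.00217478 -0.00180843  0.00516066]
```

```bash
python3 -m jog '[{"tx":0.1,"ty":0,"tz":2.5,"roll":0,"jaw":0},{"tx":0,"ty":0,"tz":2.5,"roll":0,"jaw":0},{"tx":0,"ty":0,"tz":2.5,"roll":0,"jaw":0},{"tx":0,"ty":0,"tz":0.9,"roll":0,"jaw":0},{"tx":0,"ty":0,"tz":0.3,"roll":0,"jaw":0},{"tx":0,"ty":0,"tz":0,"roll":0,"jaw":0}]'|grep -E "pos|force"
python3 -m jog '[{"tx":0,"ty":0,"tz":0.3,"roll":0,"jaw":0},{"tx":0,"ty":0,"tz":0.2,"roll":0,"jaw":0},{"tx":0,"ty":0,"tz":0,"roll":0,"jaw":0}]'|grep -E "pos|force"
python3 -m jog '[{"tx":0,"ty":0,"tz":0.2,"roll":0,"jaw":0},{"tx":0,"ty":0,"tz":0.2,"roll":0,"jaw":0},{"tx":0,"ty":0,"tz":0,"roll":0,"jaw":0}]'|grep -E "pos|force"
```

```text
position: [0.6054, -0.0301, 0.108]
force: [0.1, -0.2, -2.1]
grasp_force: 30.0
position: [0.6052, -0.03, 0.1031]
force: [0.1, -1.1, -2.1]
grasp_force: 30.0
position: [0.6047, -0.0299, 0.0984]
force: [-0.2, -0.2, -2.7]
grasp_force: 30.0
```

```bash
for i in 1; do python3 -m jog '[{"tx":0,"ty":0,"tz":0.2,"roll":0,"jaw":0},{"tx":0,"ty":0,"tz":0.2,"roll":0,"jaw":0},{"tx":0,"ty":0,"tz":0,"roll":0,"jaw":0}]'|grep -E "pos|force"; done
python3 -m jog '[{"tx":0,"ty":0,"tz":0.2,"roll":0,"jaw":0},{"tx":0,"ty":0,"tz":0.2,"roll":0,"jaw":0},{"tx":0,"ty":0,"tz":0,"roll":0,"jaw":0}]'|grep -E "pos|force"
python3 -m jog '[{"tx":0,"ty":0,"tz":0.2,"roll":0,"jaw":0},{"tx":0,"ty":0,"tz":0.2,"roll":0,"jaw":0},{"tx":0,"ty":0,"tz":0,"roll":0,"jaw":0}]'|grep -E "pos|force"
```

```text
position: [0.6051, -0.03, 0.0947]
force: [-0.9, 1.1, 1.3]
grasp_force: 30.0
position: [0.6053, -0.0294, 0.0911]
force: [-0.2, 4.7, 4.3]
grasp_force: 30.0
position: [0.6053, -0.0293, 0.0869]
force: [-0.3, 5.5, 4.2]
grasp_force: 30.0
```

```bash
python3 -m jog '[{"tx":0,"ty":0,"tz":0.2,"roll":0,"jaw":0},{"tx":0,"ty":0,"tz":0,"roll":0,"jaw":0}]'|grep -E "pos|force"
python3 -m jog '[{"tx":0,"ty":0,"tz":0.2,"roll":0,"jaw":0},{"tx":0,"ty":0,"tz":0,"roll":0,"jaw":0}]'|grep -E "pos|force"
python3 hp.py rest2 3
python3 - <<'E'
from h import *
C={n:capture(n) for n in("scene","top")}
cv2.imwrite("pics/c5.png",np.hstack([cv2.resize(x,(400,400),interpolation=3) for x in(C["scene"]["img"][150:270,220:340],C["top"]["img"][90:210,200:320])])[:,:,::-1])
E
```

```text
position: [0.6053, -0.0293, 0.0849]
force: [-0.3, 5.1, 5.1]
grasp_force: 30.0
position: [0.6053, -0.0293, 0.0829]
force: [1.0, 5.5, 4.7]
grasp_force: 30.0
['scene'] [np.float64(393.0)]
g [ 0.6053 -0.0293  0.083 ] off [ 0.     -0.0038  0.003 ] along -0.0037 yaw 79.6 pitch 2.8 cost 0.546
```

View pics/c5.png

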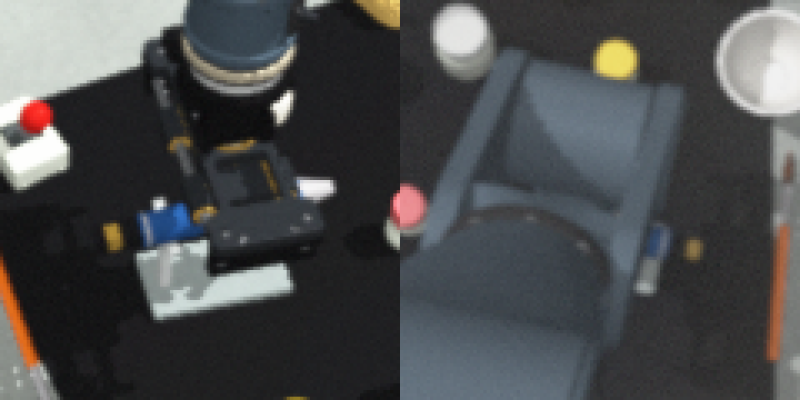

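```bash
cat > ax.py <<'E'
from h import *
import sys
def go(bs,bt,ns):
    C={n:capture(n) for n in("scene","top")}
    pp={}
    for n,(r0,c0) in dict(scene=bs,top=bt).items():
        h=cv2.cvtColor(C[n]["img"],cv2.COLOR_RGB2HSV);r,c=np.nonzero((h[:,:,0]>12)&(h[:,:,0]<32)&(h[:,:,1]>110)&(h[:,:,2]>80));k=np.hypot(r-r0,c-c0)<8;pp[n]=(r[k].mean(),c[k].mean());print(n,np.round(pp[n],1),k.sum())
    T,e=tri(C["scene"],pp["scene"],C["top"],pp["top"])
    g=np.array(read_state()["position"]);a=np.radians(78.8);nrm=np.array([-np.sin(a),np.cos(a),0])
    nrm=np.array([np.sin(a),-np.cos(a),0])  # plane normal
    o,d=ray(C["scene"],*ns);m=np.array([.604,-.03,.08])
    N=o+d*((m-o)@nrm)/(d@nrm);u=N-T
    print("tail",T.round(4),e.round(4),"nose",N.round(4),"len",np.linalg.norm(u).round(4),"pitch",np.degrees(np.arcsin(u[2]/np.linalg.norm(u))).round(1),"yaw",np.degrees(np.arctan2(u[1],u[0])).round(1))
    for t in(T,N):print(" along axis from rest mid",((t-m)@[np.cos(a),np.sin(a),0]).round(4))
a=[float(x) for x in sys.argv[1:]];go(a[:2],a[2:4],a[4:6])
E
python3 ax.py 220.8 253.9 164.7 288.2 206.1 320.5
```

```text
scene [220.3 253.5] 39
top [164.3 287.6] 11
tail [ 0.5885 -0.1083  0.0787] 0.002 nose [0.6211 0.0566 0.0844] len 0.1682 pitch 1.9 yaw 78.8
 along axis from rest mid -0.0798
 along axis from rest mid 0.0883
```

```bash
python3 -m jog '[{"tx":0,"ty":0,"tz":0.15,"roll":0,"jaw":0},{"tx":0,"ty":0,"tz":0,"roll":0,"jaw":0}]'|grep -E "pos|force"
python3 -m jog '[{"tx":0,"ty":0,"tz":0.15,"roll":0,"jaw":0},{"tx":0,"ty":0,"tz":0,"roll":0,"jaw":0}]'|grep -E "pos|force"
```

```text
position: [0.6053, -0.0291, 0.0815]
force: [0.5, 5.5, 4.9]
grasp_force: 30.0
position: [0.6054, -0.0291, 0.0803]
force: [-0.1, 6.0, 6.1]
grasp_force: 30.1
```

```bash
python3 -m jog '[{"tx":0,"ty":0,"tz":0.15,"roll":0,"jaw":0},{"tx":0,"ty":0,"tz":0,"roll":0,"jaw":0}]'|grep -E "pos|force"
python3 ax.py 220.8 253.9 164.7 288.2 206.6 320.5
python3 - <<'E'
from h import *
c=capture("scene");cv2.imwrite("pics/c6.png",cv2.resize(c["img"][180:250,235:335],(800,560),interpolation=3)[:,:,::-1])
E
```

```text
position: [0.6054, -0.0291, 0.0801]
force: [-2.6, 7.0, 14.0]
grasp_force: 30.1
scene [219.6 253.9] 38
top [164.  287.4] 13
tail [ 0.5887 -0.1075  0.0814] 0.002 nose [0.6212 0.0569 0.0823] len 0.1676 pitch 0.3 yaw 78.8
 along axis from rest mid -0.079
 along axis from rest mid 0.0885
```

View pics/c6.png

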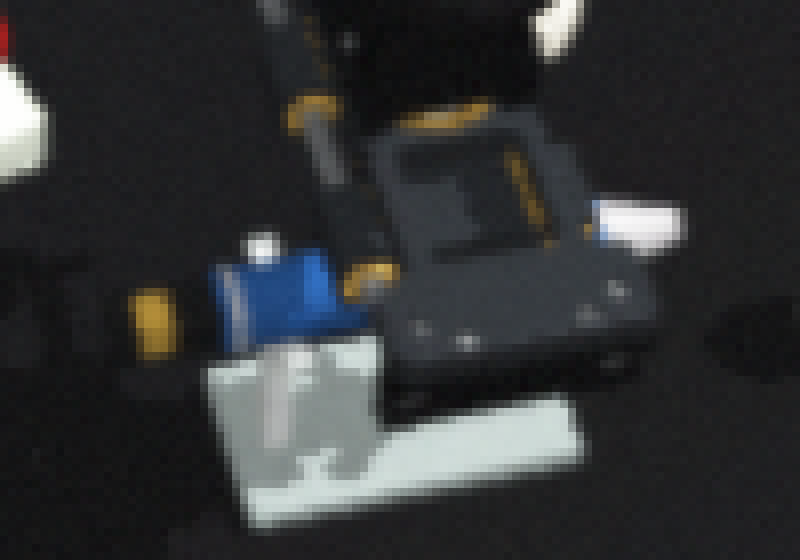

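```bash
python3 -m jog '[{"tx":0,"ty":0,"tz":-0.15,"roll":0,"jaw":0},{"tx":0,"ty":0,"tz":0,"roll":0,"jaw":0.32},{"tx":0,"ty":0,"tz":0,"roll":0,"jaw":0.4},{"tx":0,"ty":0,"tz":0,"roll":0,"jaw":0.5},{"tx":0,"ty":0,"tz":0,"roll":0,"jaw":0.6},{"tx":0,"ty":0,"tz":0,"roll":0,"jaw":0.6},{"tx":0,"ty":0,"tz":0,"roll":0,"jaw":0.6}]'|grep -E "pos|force|open"
python3 -m jog '[{"tx":0,"ty":0,"tz":-2,"roll":0,"jaw":0.6},{"tx":0,"ty":0,"tz":-4,"roll":0,"jaw":0.6},{"tx":0,"ty":0,"tz":-4,"roll":0,"jaw":0.6},{"tx":0,"ty":-4,"tz":-1,"roll":0,"jaw":1},{"tx":0,"ty":-4.5,"tz":0,"roll":0,"jaw":1},{"tx":0,"ty":-4.5,"tz":0,"roll":0,"jaw":1},{"tx":4.5,"ty":-1,"tz":0,"roll":0,"jaw":1},{"tx":4.5,"ty":0,"tz":0,"roll":0,"jaw":1}]'|grep -E "pos|force|open"
python3 plan.py
```

```text
position: [0.6049, -0.0302, 0.0795]
force: [0.2, -0.6, 1.1]
opening: 0.586
grasp_force: 0.0
position: [0.4821, 0.0856, 0.1898]
force: [1.3, -0.5, -0.1]
opening: 0.952
grasp_force: 0.0
t 18.85 pos [0.4821 0.0856 0.1898] xhead 78.61 R33 -1.0 open 0.952 grip 0.0 F [ 1.3 -0.5 -0.1] j6 [ -3.  24. 104.  -0.  52.   8.]
```

```bash
cat > hr.py <<'E'
from fit import *
C={n:capture(n) for n in("scene","top")}
ms={n:mask(n,"handpiece",C[n],(.604,-.03,.08)) for n in C};print({n:None if m is None else m.sum() for n,m in ms.items()})
ms={n:m for n,m in ms.items() if m is not None}
for k in [list(ms)]+([[n] for n in ms] if len(ms)>1 else []):
    p,f=fit(C,{n:ms[n] for n in k},"handpiece0",(.604,-.03,1.375),free_z=len(k)>1)
    d=p[:2]-[.604,-.03];a=p[2];print(k,p.round(4),np.degrees(a).round(1),round(f,3),"along",(d@[np.cos(1.375),np.sin(1.375)]).round(4),"across",(d@[-np.sin(1.375),np.cos(1.375)]).round(4))
r=mask("top","rest",C["top"],(.604,-.03,.03))
cv2.imwrite("pics/c7.png",np.hstack([cv2.resize(C["scene"]["img"][180:250,235:335],(400,280),interpolation=3),cv2.resize(C["top"]["img"][130:200,210:310],(400,280),interpolation=3)])[:,:,::-1])
E
python3 hr.py
```

```text
{'scene': np.float64(691.0), 'top': None}
['scene'] [ 0.6032 -0.0314  1.3783] 79.0 0.086 along -0.0015 across 0.0005
```

View pics/c7.png

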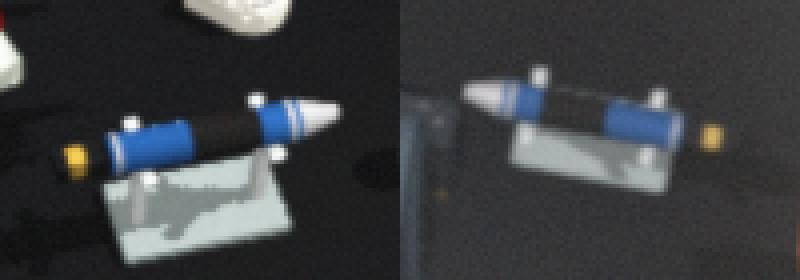

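The handpiece lies level on both forks. Tube mid and fork mid agree within about 1–2 mm in both views (scene ≈ (286,214), top ≈ (258,158)). Now the cast.

```bash
python3 plan.py 0.394 0.254 0.19 78.6 0.394 0.254 0.19 6  0.394 0.254 0.026 6
```

```text
t 19.1 pos [0.485  0.0854 0.1897] xhead 78.9 R33 -1.0 open 0.995 grip 0.0 F [-0.1 -0.2  0.3] j6 [ -3.  25. 104.  -0.  52.   8.]
shift cm [ 14.79 -12.18  -0.03] then roll 0.005 headings -> 78.6
shift cm [ 0.  0. -0.] then roll 1.267 headings -> 6.0
shift cm [ 0.   0.  16.4] then roll -0.0 headings -> 6.0
```

```bash
python3 -m jog '[{"tx":3.7,"ty":-3.04,"tz":0,"roll":0,"jaw":1},{"tx":3.7,"ty":-3.04,"tz":0,"roll":0,"jaw":1},{"tx":3.7,"ty":-3.05,"tz":0,"roll":0,"jaw":1},{"tx":3.7,"ty":-3.05,"tz":0,"roll":0,"jaw":1},{"tx":0,"ty":0,"tz":0,"roll":0.14,"jaw":1},{"tx":0,"ty":0,"tz":0,"roll":0.14,"jaw":1},{"tx":0,"ty":0,"tz":0,"roll":0.14,"jaw":1},{"tx":0,"ty":0,"tz":0,"roll":0.14,"jaw":1}]'|grep -E "pos"
python3 -m jog '[{"tx":0,"ty":0,"tz":0,"roll":0.14,"jaw":1},{"tx":0,"ty":0,"tz":0,"roll":0.14,"jaw":1},{"tx":0,"ty":0,"tz":0,"roll":0.14,"jaw":1},{"tx":0,"ty":0,"tz":0,"roll":0.14,"jaw":1},{"tx":0,"ty":0,"tz":0,"roll":0.14,"jaw":1},{"tx":0,"ty":0,"tz":4,"roll":0.01,"jaw":1},{"tx":0,"ty":0,"tz":4,"roll":0,"jaw":1},{"tx":0,"ty":0,"tz":0,"roll":0,"jaw":1}]'|grep -E "pos"
python3 -m jog '[{"tx":0,"ty":0,"tz":0,"roll":0,"jaw":1}]'|grep xx
python3 plan.py 0.394 0.254 0.026 6
```

```text
position: [0.3947, 0.2532, 0.1895]
position: [0.3916, 0.2517, 0.1056]
t 20.8 pos [0.3944 0.2533 0.1094] xhead 5.97 R33 -1.0 open 1.003 grip 0.0 F [ 0.4 -0.   0. ] j6 [ 19.  31. 111.  -0.  38. 103.]
shift cm [-0.03 -0.08  8.34] then roll -0.0 headings -> 6.0
```

```bash
python3 -m jog '[{"tx":0,"ty":-0.1,"tz":3.5,"roll":0,"jaw":1},{"tx":0,"ty":0,"tz":3,"roll":0,"jaw":1},{"tx":0,"ty":0,"tz":1.5,"roll":0,"jaw":1},{"tx":0,"ty":0,"tz":0.35,"roll":0,"jaw":1},{"tx":0,"ty":0,"tz":0,"roll":0,"jaw":1},{"tx":0,"ty":0,"tz":0,"roll":0,"jaw":0.8},{"tx":0,"ty":0,"tz":0,"roll":0,"jaw":0.7},{"tx":0,"ty":0,"tz":0,"roll":0,"jaw":0.6}]'|grep -E "pos|open|force"
python3 -m jog '[{"tx":0,"ty":0,"tz":0,"roll":0,"jaw":0.5},{"tx":0,"ty":0,"tz":0,"roll":0,"jaw":0.5},{"tx":0,"ty":0,"tz":0,"roll":0,"jaw":0.5},{"tx":0,"ty":0,"tz":0,"roll":0,"jaw":0.5},{"tx":0,"ty":0,"tz":0,"roll":0,"jaw":0.5},{"tx":0,"ty":0,"tz":0,"roll":0,"jaw":0.5},{"tx":0,"ty":0,"tz":0,"roll":0,"jaw":0.5}]'|grep -E "pos|open|force"
```

```text
position: [0.3947, 0.2555, 0.0271]
force: [-0.2, -0.3, 0.0]
opening: 0.807
grasp_force: 0.0
position: [0.3942, 0.2553, 0.0264]
force: [-0.0, 0.3, 5.4]
opening: 0.617
grasp_force: 29.8
```

```bash
python3 -m jog '[{"tx":0,"ty":0,"tz":-2,"roll":0,"jaw":0.5},{"tx":0,"ty":0,"tz":-4,"roll":0,"jaw":0.5},{"tx":0,"ty":0,"tz":-4,"roll":0,"jaw":0.5},{"tx":0,"ty":0,"tz":-4,"roll":0,"jaw":0.5},{"tx":0,"ty":0,"tz":0,"roll":0,"jaw":0.5},{"tx":0,"ty":0,"tz":0,"roll":0,"jaw":0.5}]'|grep -E "pos|open|force"
python3 plan.py .5783 .2778 .165 6 .5783 .2778 .165 -5.5 .5783 .2778 .125 -5.5
python3 - <<'E'
from fit import *
C={n:capture(n) for n in("scene","top")}
g=(.5916,.2769,.065)
for n in C:
    m=mask(n,"stand_plate",C[n],g)
    if m is None: print(n,None);continue
    for y in(-.1,0):
        p,f=fit({n:C[n]},{n:m},"stand_plate",(g[0],g[1],y));print(n,m.sum(),p.round(4),np.degrees(p[2]).round(1),round(f,3))
E
```

```text
position: [0.3941, 0.2552, 0.1665]
force: [-0.4, -0.3, -1.3]
opening: 0.619
grasp_force: 29.8
t 22.9 pos [0.3941 0.2552 0.1665] xhead 6.07 R33 -1.0 open 0.619 grip 29.8 F [-0.4 -0.3 -1.3] j6 [ 19.  25. 108.  -0.  46. 103.]
shift cm [18.55 -0.3   0.15] then roll 0.001 headings -> 6.0
shift cm [ 0.  0. -0.] then roll 0.201 headings -> -5.5
shift cm [0. 0. 4.] then roll -0.0 headings -> -5.5
scene 489.0 [ 0.5903  0.2759 -0.1067] -6.1 0.076
scene 489.0 [ 0.5906  0.2753 -0.1041] -6.0 0.074
top 720.0 [ 0.5931  0.278  -0.0717] -4.1 0.041
top 720.0 [ 0.5928  0.2783 -0.0815] -4.7 0.043
```

```bash
python3 -m jog '[{"tx":3.7,"ty":-0.06,"tz":0,"roll":0,"jaw":0.5},{"tx":3.7,"ty":-0.06,"tz":0,"roll":0,"jaw":0.5},{"tx":3.7,"ty":-0.06,"tz":0,"roll":0,"jaw":0.5},{"tx":3.7,"ty":-0.06,"tz":0,"roll":0,"jaw":0.5},{"tx":3.75,"ty":-0.1,"tz":0,"roll":0,"jaw":0.5},{"tx":0,"ty":0,"tz":0,"roll":0.1,"jaw":0.5},{"tx":0,"ty":0,"tz":0,"roll":0.1,"jaw":0.5},{"tx":0,"ty":0,"tz":0,"roll":0,"jaw":0.5}]'|grep -E "pos|open|force"
python3 -m jog '[{"tx":0,"ty":0,"tz":2,"roll":0,"jaw":0.5},{"tx":0,"ty":0,"tz":2,"roll":0,"jaw":0.5},{"tx":0,"ty":0,"tz":0,"roll":0,"jaw":0.5},{"tx":0,"ty":0,"tz":0,"roll":0,"jaw":0.5},{"tx":0,"ty":0,"tz":0,"roll":0,"jaw":0.5}]'|grep -E "pos|open|force"
python3 plan.py .5785 .2782 .104 -5.3
```

```text
position: [0.5774, 0.2777, 0.1636]
force: [-0.3, 0.1, -1.4]
opening: 0.617
grasp_force: 29.8
position: [0.5788, 0.2784, 0.1268]
force: [-0.4, 0.3, -0.7]
opening: 0.616
grasp_force: 29.8
t 24.4 pos [0.5788 0.2784 0.1268] xhead -5.35 R33 -1.0 open 0.616 grip 29.8 F [-0.4  0.3 -0.7] j6 [ 16.  39.  85.   0.  56. 111.]
shift cm [-0.02  0.02  2.28] then roll -0.001 headings -> -5.3
```

```bash
python3 -m jog '[{"tx":0,"ty":0,"tz":1,"roll":0,"jaw":0.5},{"tx":0,"ty":0,"tz":1,"roll":0,"jaw":0.5},{"tx":0,"ty":0,"tz":0.2,"roll":0,"jaw":0.5},{"tx":0,"ty":0,"tz":0,"roll":0,"jaw":0.5},{"tx":0,"ty":0,"tz":0,"roll":0,"jaw":0.5}]'|grep -E "pos|force"
python3 -m jog '[{"tx":0,"ty":0,"tz":0.2,"roll":0,"jaw":0.5},{"tx":0,"ty":0,"tz":0.2,"roll":0,"jaw":0.5},{"tx":0,"ty":0,"tz":0,"roll":0,"jaw":0.5}]'|grep -E "pos|force"
python3 -m jog '[{"tx":0,"ty":0,"tz":0.2,"roll":0,"jaw":0.5},{"tx":0,"ty":0,"tz":0.1,"roll":0,"jaw":0.5},{"tx":0,"ty":0,"tz":0,"roll":0,"jaw":0.5}]'|grep -E "pos|force"
python3 -m jog '[{"tx":0,"ty":0,"tz":0.2,"roll":0,"jaw":0.5},{"tx":0,"ty":0,"tz":0.1,"roll":0,"jaw":0.5},{"tx":0,"ty":0,"tz":0,"roll":0,"jaw":0.5}]'|grep -E "pos|force"
```

```text
position: [0.5783, 0.2782, 0.1041]
force: [0.4, 0.7, -1.2]
grasp_force: 29.8
position: [0.5785, 0.2783, 0.1003]
force: [-0.1, -0.3, 0.2]
grasp_force: 29.8
position: [0.5782, 0.2787, 0.0977]
force: [-2.3, 1.5, 3.6]
grasp_force: 29.9
position: [0.5779, 0.279, 0.0942]
force: [-3.9, 4.6, 4.8]
grasp_force: 30.0
```

```bash
python3 -m jog '[{"tx":0,"ty":0,"tz":0.2,"roll":0,"jaw":0.5},{"tx":0,"ty":0,"tz":0.1,"roll":0,"jaw":0.5},{"tx":0,"ty":0,"tz":0,"roll":0,"jaw":0.5}]'|grep -E "pos|force"
python3 -m jog '[{"tx":0,"ty":0,"tz":0.2,"roll":0,"jaw":0.5},{"tx":0,"ty":0,"tz":0,"roll":0,"jaw":0.5}]'|grep -E "pos|force"
python3 -m jog '[{"tx":0,"ty":0,"tz":0.15,"roll":0,"jaw":0.5},{"tx":0,"ty":0,"tz":0,"roll":0,"jaw":0.5}]'|grep -E "pos|force"
```

```text
position: [0.5778, 0.279, 0.0911]
force: [-3.5, 3.9, 4.1]
grasp_force: 30.0
position: [0.5779, 0.2789, 0.0891]
force: [-3.4, 4.3, 3.5]
grasp_force: 30.0
position: [0.5779, 0.279, 0.0876]
force: [-2.4, 4.8, 4.4]
grasp_force: 30.0
```

```bash
python3 -m jog '[{"tx":0,"ty":0,"tz":0.15,"roll":0,"jaw":0.5},{"tx":0,"ty":0,"tz":0,"roll":0,"jaw":0.5}]'|grep -E "pos|force"
python3 -m jog '[{"tx":0,"ty":0,"tz":0.1,"roll":0,"jaw":0.5},{"tx":0,"ty":0,"tz":0,"roll":0,"jaw":0.5}]'|grep -E "pos|force"
python3 - <<'E'
from h import *
C={n:capture(n) for n in("scene","top")}
cv2.imwrite("pics/c8.png",np.hstack([cv2.resize(C["scene"]["img"][130:220,335:435],(400,360),interpolation=3),cv2.resize(C["top"]["img"][120:210,90:190],(400,360),interpolation=3)])[:,:,::-1])
E
```

```text
position: [0.5779, 0.2789, 0.0863]
force: [-3.3, 4.3, 5.5]
grasp_force: 30.0
position: [0.578, 0.2789, 0.0863]
force: [-4.0, 3.6, 10.6]
grasp_force: 30.0
```

View pics/c8.png

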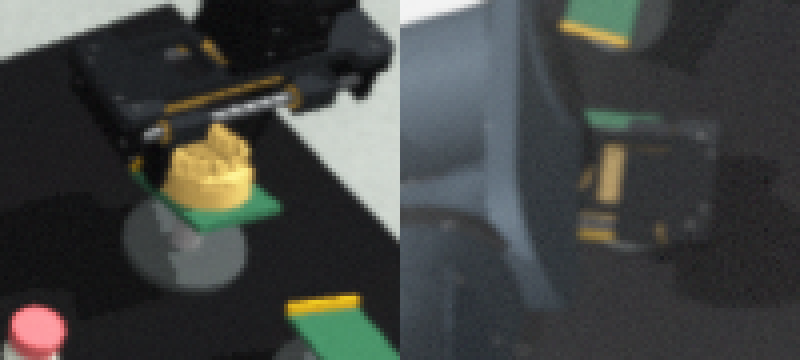

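```bash
python3 -m jog '[{"tx":0,"ty":0,"tz":-0.1,"roll":0,"jaw":0.5},{"tx":-0.19,"ty":0,"tz":0.06,"roll":0,"jaw":0.5},{"tx":0,"ty":0,"tz":0,"roll":0,"jaw":0.5}]'|grep -E "pos|force"
python3 -m jog '[{"tx":-0.19,"ty":0,"tz":0.06,"roll":0,"jaw":0.5},{"tx":0,"ty":0,"tz":0,"roll":0,"jaw":0.5}]'|grep -E "pos|force"
python3 -m jog '[{"tx":-0.1,"ty":0,"tz":0.03,"roll":0,"jaw":0.5},{"tx":0,"ty":0,"tz":0,"roll":0,"jaw":0.5}]'|grep -E "pos|force"
python3 -m jog '[{"tx":-0.1,"ty":0,"tz":0.03,"roll":0,"jaw":0.5},{"tx":0,"ty":0,"tz":0,"roll":0,"jaw":0.5}]'|grep -E "pos|force"
```

```text
position: [0.5779, 0.2787, 0.0863]
force: [-1.0, 3.0, 6.0]
grasp_force: 30.0
position: [0.5776, 0.2787, 0.0862]
force: [1.0, 2.3, 7.5]
grasp_force: 30.0
position: [0.5772, 0.2786, 0.0861]
force: [2.1, 1.3, 6.1]
grasp_force: 30.0
position: [0.5761, 0.2785, 0.0858]
force: [1.6, 1.6, 6.4]
grasp_force: 30.0
```

```bash
python3 -m jog '[{"tx":-0.1,"ty":0,"tz":0.03,"roll":0,"jaw":0.5},{"tx":0,"ty":0,"tz":0,"roll":0,"jaw":0.5}]'|grep -E "pos|force: \["
python3 -m jog '[{"tx":-0.1,"ty":0,"tz":0.03,"roll":0,"jaw":0.5},{"tx":0,"ty":0,"tz":0,"roll":0,"jaw":0.5}]'|grep -E "pos|force: \["
python3 -m jog '[{"tx":-0.1,"ty":0,"tz":0.03,"roll":0,"jaw":0.5},{"tx":0,"ty":0,"tz":0,"roll":0,"jaw":0.5}]'|grep -E "pos|force: \["
python3 -m jog '[{"tx":-0.1,"ty":0,"tz":0.03,"roll":0,"jaw":0.5},{"tx":0,"ty":0,"tz":0,"roll":0,"jaw":0.5}]'|grep -E "pos|force: \["
```

```text
position: [0.5753, 0.2786, 0.0855]
force: [1.6, 0.6, 6.1]
position: [0.5752, 0.2786, 0.0855]
force: [2.9, -1.3, 7.2]
position: [0.5752, 0.2786, 0.0855]
force: [5.3, -1.5, 7.6]
position: [0.5751, 0.2786, 0.0855]
force: [5.8, -1.3, 7.2]
```

```bash
python3 -m jog '[{"tx":-0.2,"ty":0,"tz":0.06,"roll":0,"jaw":0.5},{"tx":0,"ty":0,"tz":0,"roll":0,"jaw":0.5}]'|grep -E "pos|force: \["
python3 -m jog '[{"tx":-0.2,"ty":0,"tz":0.06,"roll":0,"jaw":0.5},{"tx":0,"ty":0,"tz":0,"roll":0,"jaw":0.5}]'|grep -E "pos|force: \["
```

```text
position: [0.575, 0.2786, 0.0854]
force: [8.4, -1.4, 7.5]
position: [0.5749, 0.2786, 0.0855]
force: [9.9, -2.9, 8.1]
```

```bash
python3 -m jog '[{"tx":0.3,"ty":0,"tz":-0.15,"roll":0,"jaw":0.5},{"tx":0,"ty":0,"tz":0,"roll":0,"jaw":0.64},{"tx":0,"ty":0,"tz":0,"roll":0,"jaw":0.68},{"tx":0,"ty":0,"tz":0,"roll":0,"jaw":0.75},{"tx":0,"ty":0,"tz":0,"roll":0,"jaw":0.85},{"tx":0,"ty":0,"tz":0,"roll":0,"jaw":0.9},{"tx":0,"ty":0,"tz":0,"roll":0,"jaw":0.9}]'|grep -E "pos|force|open"
python3 -m jog '[{"tx":0,"ty":0,"tz":-2,"roll":0,"jaw":0.9},{"tx":0,"ty":0,"tz":-4,"roll":0,"jaw":0.9},{"tx":0,"ty":0,"tz":-4,"roll":0,"jaw":0.9},{"tx":-4,"ty":0,"tz":-1,"roll":0,"jaw":0.9},{"tx":-4,"ty":4,"tz":0,"roll":0,"jaw":0.9},{"tx":-4,"ty":3,"tz":0,"roll":0,"jaw":0.9},{"tx":-4,"ty":0,"tz":0,"roll":0,"jaw":0.9},{"tx":0,"ty":0,"tz":0,"roll":0,"jaw":0.9}]'|grep -E "pos|force|open"
cat > chk.py <<'E'
from fit import *
C={n:capture(n) for n in("scene","top")}
M["castp"]=(castpts(),Ry(-np.radians(18)),.065-.004*np.sin(np.radians(18)))
g=(.5876,.2773,.08)
for n in C:
    m=mask(n,"cast",C[n],g)
    if m is None: print(n,None);continue
    p,f=fit({n:C[n]},{n:m},"castp",(g[0],g[1],-.09));print(n,p.round(4),np.degrees(p[2]).round(1),round(f,3))
    print("expected",np.add((.5917,.277),-.0038*np.array([.9957,-.0924])).round(4))
cv2.imwrite("pics/c9.png",np.hstack([cv2.resize(C["scene"]["img"][140:220,340:430],(400,356),interpolation=3),cv2.resize(C["top"]["img"][130:210,95:185],(400,356),interpolation=3)])[:,:,::-1])
E
python3 chk.py; python3 hr.py; python3 plan.py
```

```text
position: [0.5671, 0.2793, 0.0832]
force: [-0.6, 0.4, -0.0]
opening: 0.883
grasp_force: 0.0
position: [0.399, 0.2276, 0.193]
force: [0.5, 1.4, 0.3]
opening: 0.899
grasp_force: 0.0
scene [ 0.5899  0.2744 -0.0405] -2.3 0.151
expected [0.5879 0.2774]
top [ 0.5909  0.2768 -0.0841] -4.8 0.063
expected [0.5879 0.2774]
{'scene': None, 'top': np.float64(644.0)}
['top'] [ 0.6041 -0.0285  1.384 ] 79.3 0.08 along 0.0015 across 0.0001
t 31.05 pos [0.4075 0.2289 0.1933] xhead -5.41 R33 -1.0 open 0.901 grip 0.0 F [-0.3  0.3  0.4] j6 [ 16.  22. 107.  -0.  50. 111.]
```

View pics/c9.png

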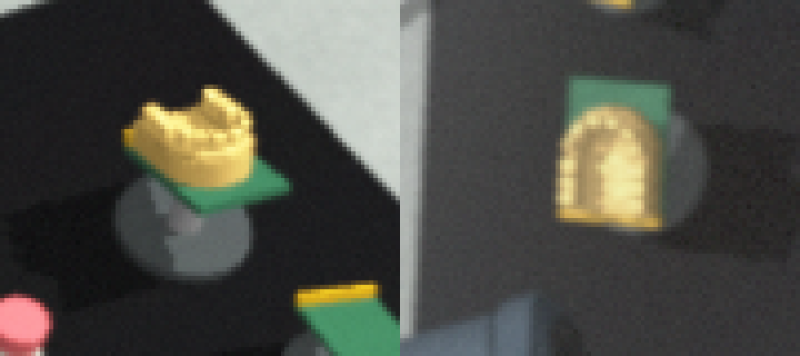

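The cast sits on the large plate with its heel on the lip, centred and teeth up (scene ≈ (385,172), top ≈ (137,167)). The handpiece is still centred on the forks. Handing in.

```bash
python3 -c "
from rig import hand_in
print(hand_in())"
```

```text
the job is handed in; nothing more can be done
None
```

I've handed in the job at about 31 s on the robot's clock: the toggle is off, the handpiece lies level and centred on both forks to within about 2 mm, and the yellow cast sits centred on the large green plate with its heel against the lip; I didn't re-check the other objects' positions at the end.

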